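# Function-check the tester's mushroom stop

### The job

Check the material tester's stop station: with a fingertip, push its mushroom button down until it latches and take the finger away so that it is seen to stay in; then push the tab on its head sideways, clockwise seen from above, until the latch lets go and the button springs back up, and draw away. Only touch and push it: never pinch the head or its tab from both sides. Do not press the keys of the other box, and leave the things on the bench where they stand.

Things in the scene. Friction and masses are not known exactly. Their poses are not given: they have to be found in the camera images.
- stop_station: Grey square box, 130 x 130 mm and 55 mm high, fixed to the bench, with one mushroom button on its top, in the middle. Origin: centre of its underside, z up. It stands left or right of the bench's middle line and is turned up to 0.8 rad; the button's axis is this z axis, and with the button untwisted its tab points along this box's -x axis.
- stop_top (a point): Centre of the top of the mushroom's crown, on its axis, 98 mm above the bench when out and about 90 mm when latched in. The crown (46 mm wide, flat over the middle 36 mm) stands 11 mm above a rim 60 mm wide; push down on the crown. The rim is 12 mm thick, its underside 20 mm above the box when the button is out, 12 mm when latched in. Turns with the head.
- stop_tab (a point): Point on the top of the head's one tab, 48 mm from the button's axis: a straight radial bar 14 mm wide that reaches out to 58 mm from the axis and 28 mm clear of the rim, 22 mm high, its underside at 73 mm and its top at 95 mm above the bench when out (65 and 87 mm when latched in). This point lies on its centre line. Push its side near this point, clockwise about the axis seen from above; the free space round it over the box is open.
- stop_press (a joint): How far the button is pushed in, m: 0 out, 0.010 fully in. A spring pushes it out with about 3 to 5 N; past 0.008 it latches and then rests at about 0.008 by itself. Turning the head releases it.
- stop_twist (a joint): Turn of the head, rad: 0 at rest, grows clockwise seen from above, stop at 0.75. A light spring (about 0.5 to 1 N at the tab, up to about 3 N with the latch) turns it back when let go. The latch lets go at about 0.5 and the button springs out.
- stop_tab_push: The half of the head's rim and tab to push on: the tab's face on the counter-clockwise side, seen from above. Origin on the button's axis at bench height.
- stop_tab_lead: The other half of the head's rim and tab, on the clockwise side. Origin on the button's axis at bench height. Touching both halves at once counts as pinching.
- jog_box: Bystander: the other grey box, of the same size, fixed, with two small flat round keys and no mushroom. Origin: centre of its underside.
- jog_up (a joint): Travel of one flat key of the other box, m, 0 out to 0.005; to be left alone.
- jog_down (a joint): Travel of the second flat key, m, 0 out to 0.005; to be left alone.
- weight: Bystander: steel calibration weight with a head, 42 mm wide, 62 mm high, standing loose near the bench's middle line. Origin under its centre.
- pot: Bystander: lidded sample pot, 54 mm wide, 50 mm high, loose. Origin under its centre.
- jar: Bystander: lidded jar, 64 mm wide, 85 mm high, loose, at the far side. Origin under its centre.
- platen: Bystander: compression platen, disc 74 mm wide with a stub, 30 mm high, loose, at the near side. Origin under its centre.
- mouse: Bystander: computer mouse, 105 x 60 x 32 mm, loose, near left. Origin under its centre.
- spatula: Bystander: spatula 180 mm long lying near right. Origin under its middle.
- cup: Bystander: open cup, 68 mm wide, 60 mm high, loose, far right. Origin under its centre.
Not all that is in view belongs to the job. Leave any orange or purple look-alike of the stop_station alone.

How it is judged:
On the way, in this order (a step that is already met when the one before it is completed fails the run):
1. the button is latched in, with no finger on it (value of joint stop_press above 0.0065 m and contact force between each of the fingers, the arm and stop_twist below 0.1 N), for 0.2 s.
2. the head is turned clockwise while the button is still in (value of joint stop_twist above 0.2 rad and value of joint stop_press above 0.0065 m).
3. the latch has let go and the button has sprung out (value of joint stop_press below 0.0015 m), for 0.2 s.
At the end, for the whole second after the job is handed in: The button is out again (within 1.5 mm) with its head turned back (within 0.1 rad), after it was latched in by itself and released by turning; no key of the other box is pressed (2.5 mm) and no loose thing stands more than 15 mm from its start (value of joint stop_press below 0.0015 m and value of joint stop_twist below 0.1 rad and not (distance of weight from where it was at the start of the episode above 0.015 m) and not (distance of pot from where it was at the start of the episode above 0.015 m) and not (distance of jar from where it was at the start of the episode above 0.015 m) and not (distance of platen from where it was at the start of the episode above 0.015 m) and not (distance of mouse from where it was at the start of the episode above 0.015 m) and not (distance of spatula from where it was at the start of the episode above 0.015 m) and not (distance of cup from where it was at the start of the episode above 0.015 m) and not (value of joint jog_up above 0.0025 m) and not (value of joint jog_down above 0.0025 m)); the robot touches nothing.
It fails at once if the head or its tab is pinched from both sides (contact force between the fingers and stop_tab_push above 0.5 N and contact force between the fingers and stop_tab_lead above 0.5 N).
It fails at once if a key of the other box is pressed (value of joint any of jog_up, jog_down above 0.0025 m).
It fails at once if a loose thing is moved, lifted or carried off (distance of any of weight, pot, jar, platen, mouse, spatula, cup from where it was at the start of the episode above 0.015 m).
It also fails if it takes over 40 s, if anything falls off the work surface, if the arm or the gripper's body presses on something with over 40 N, if the wrist force passes 120 N, or if a joint passes its speed limit or range.

### The arm

A 7-joint arm with a two-finger parallel gripper is mounted at the origin on the work surface. World frame = base frame: x ahead of the robot, y to its left, z up, the work surface at z = 0. Lengths are in m, angles in rad, forces in N, time in s.
With the tool pointing down it reaches from about 0.35 to 0.775 m from the base axis. Payload 3.1 kg.
Tool frame: the origin (TCP) lies at the very end of the fingers, on their centre line; the grasp point (between the pads) lies env.grip_point_offset behind it (env.grip_point_offset is the distance from the TCP to the grasp point, in m); z points along the fingers, y is the direction in which the jaws open and shut (so a half turn about z gives the same grasp; the last joint's range is limited). The gripper opens to 85 mm and grips with 20 to 120 N. Pads are 22 mm wide; open, the fingers measure 114 mm over their backs; the gripper's body (76 mm by 85 mm) begins 54 mm behind the grasp point. The pads swing forward as they close: fully open they stand 13 mm farther back than shut.
Start: joints at [1.303, 0.311, 0.014, 1.512, -0.004, 1.319, -0.027], TCP at [0.123, -0.536, 0.231] pointing down, gripper open.
Joint ranges: [-2.7, 2.7], [-0.3, 1.91], [-1.27, 1.3], [0.12, 2.57], [-1.44, 4.58], [0.2, 2.03], [-3.05, 3.05]. Speed limits (rad/s): [2.79, 2.79, 3.14, 3.14, 3.14, 3.14, 3.14].

### API

Orientations are given as a rotation vector (axis times angle).
In Python, from rig import env, release, grasp, kinematics, sensors, vision, job gives the robot as it stands. The module is installed in compiled form; this text tells all that it offers. Calls block until the motion is done:
- env.movep(position, orientation): joint-space move of the TCP to a pose.
- env.move_l(position, orientation=None, v=0.15): straight line of the TCP; orientation=None keeps the orientation; v is the mean speed in m/s.
- env.movej(angles): joint-space move.
- release() and grasp(force=None): open the fingers fully, or close them until they stop; force is the grip in N (None keeps the last).
- env.sleep(seconds).
- kinematics.ik(position, orientation): joint angles nearest the present ones, or None.
- sensors.sense(): the state.
- vision.read_camera(name): name is "scene" or "side" or "wrist"; returns a dict with "image" (480x640x3 uint8, blue, green, red), "mtx" (3x3 intrinsics, pixels), "k1" (the pictures are not rectified: a ray, as slopes to the right and down, at radius r is drawn at 1 + k1 r^2 times it, then the intrinsics apply), "rvec" (rotation vector, rad) and "tvec" (3), from world to camera coordinates, as OpenCV has them. Camera axes: x right, y down, z forward; pixel columns grow to the right and rows downward; lengths in m; the calibration is good to about 2 mm. A picture is of the moment at which its call begins. There is no depth.
A pose or a line that the arm cannot do raises env.IKError and nothing moves.
- job.finish_job(): hands the job in, once; it reports no verdict.
Trained networks look in the newest picture that a camera, given by its name, has taken for a name from the list of things; names that differ only in an ending like _2 or _b are one class to them, and where a whole thing is asked for, a point or a joint stands for the part that bears it (a point fixed in the world has none). Each returns a list of dicts, best first, with "conf" (0 to 1); they miss things now and then, are a little off and sometimes report something else, mostly with a low value. They report only what shows in the picture. A call takes as long as a camera call. They do not tell look-alikes from the thing itself.
- vision.spot_in(label, camera): "point" ([x, y, z] in m, in world coordinates, good to about 4 mm: the middle of the surface that is visible of it).
- vision.pinpoint(label, camera): "point" ([x, y, z] in m, in world coordinates, good to about 4 mm: a listed point, or the origin of a listed thing).
The state is a dict: "clock": time; "joint_positions": joint angles; "qvel": joint speeds; "tau": joint torques, N m; "ee_pos": TCP position; "tool_rot": TCP orientation; "force": force on the tool from outside, world axes, zero at the start; "torque": the same for the moment, N m; "gripper_width": opening from 0.0 (shut) to 1.0 (fully open).
Only numpy, scipy, OpenCV 4.12 (cv2) and the standard library are available. Lean on these libraries where they do the work, as an engineer would, in place of code of your own. Each camera call takes 0.05 s, during which the arm holds its last target.

## Working session

There is one attempt and no reset: what is moved stays moved. The work goes in short steps, each a Python script; the robot and the scene stay as the last script left them, time stands still between calls to the robot, and variables do not carry over. Pictures are saved under pics/ and viewed, and the job is handed in when it is done.

```bash
mkdir -p pics
python3 - <<'E'
from rig import env, vision, sensors
import cv2
s=sensors.sense(); print(s['clock'],s['ee_pos'],s['tool_rot'],s['gripper_width'],env.grip_point_offset)
for c in ['scene','side']:
    r=vision.read_camera(c); cv2.imwrite(f'pics/{c}0.png',r['image'])
    for l in ['stop_station','stop_top','stop_tab','jog_box','weight']:
        print(c,l,[(round(d['conf'],2),d['point'].round(3).tolist() if hasattr(d['point'],'round') else d['point']) for d in vision.pinpoint(l,c)])
print(sensors.sense()['clock'])
E
```

```text
0.0 [ 0.12300116 -0.53532976  0.23021283] [-3.11926625e+00 -3.53837899e-01  5.48490578e-04] 0.9971992014087021 0.0187
scene stop_station [(0.97, [0.5227, -0.2523, 0.0013]), (0.81, [0.5938, -0.468, 0.0023]), (0.63, [0.3251, -0.4685, 0.0001])]
scene stop_top [(0.89, [0.5224, -0.2471, 0.0949]), (0.7, [0.3221, -0.4665, 0.0946]), (0.57, [0.5883, -0.4602, 0.0998])]
scene stop_tab [(0.78, [0.5495, -0.4685, 0.0958]), (0.6, [0.2782, -0.4799, 0.098]), (0.57, [0.4778, -0.2673, 0.0949])]
scene jog_box [(0.92, [0.5653, 0.222, 0.0017])]
scene weight [(0.56, [0.4916, 0.0094, -0.0009])]
side stop_station [(0.74, [0.5178, -0.253, 0.0001]), (0.61, [0.5938, -0.4666, -0.0062]), (0.6, [0.3227, -0.4675, -0.0004])]
side stop_top [(0.8, [0.323, -0.467, 0.0999]), (0.73, [0.5958, -0.4639, 0.0953]), (0.65, [0.5255, -0.2539, 0.0994])]
side stop_tab [(0.86, [0.546, -0.4723, 0.0925]), (0.62, [0.2797, -0.4753, 0.0903]), (0.56, [0.477, -0.2714, 0.0925])]
side jog_box [(0.65, [0.5698, 0.2204, 0.0011]), (0.6, [0.7428, -0.2737, -0.0022])]
side weight [(0.55, [0.4926, 0.0123, -0.0024])]
0.6
```

View pics/scene0.png

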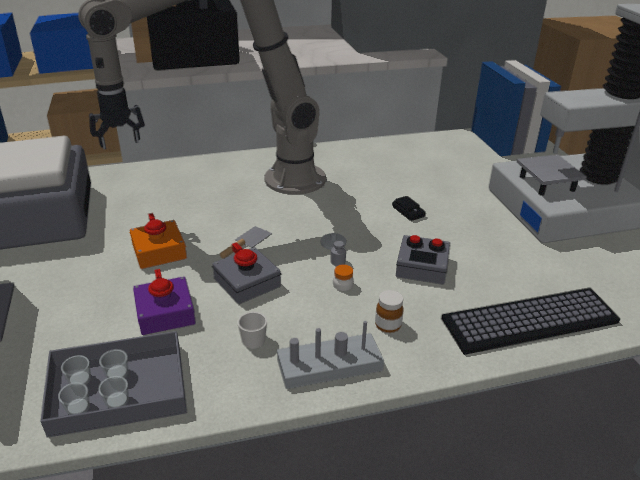

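View pics/side0.png

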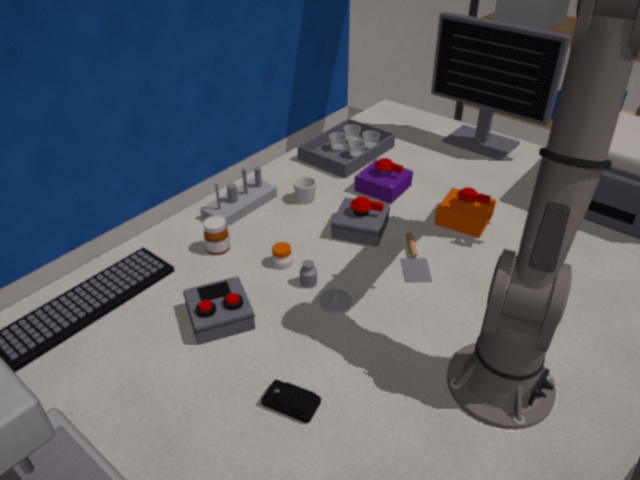

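The grey station with one mushroom is at about px (247,270) in the scene view and (361,218) in the side view. The orange and purple ones are look-alikes. Next I shut the fingers and look from above with the wrist camera.

```bash
cat > h.py <<'E'
from rig import env, release, grasp, kinematics, sensors, vision, job
import numpy as np, cv2
def ori(a): return np.pi*np.array([np.cos(a/2),np.sin(a/2),0])
def st(m=''):
    s=sensors.sense(); print(m,round(s['clock'],2),np.round(s['ee_pos'],4),'F',np.round(s['force'],2),round(s['gripper_width'],2)); return s
def look(c,name):
    r=vision.read_camera(c); cv2.imwrite(f'pics/{name}.png',r['image'])
    for l in ['stop_station','stop_top','stop_tab']:
        print(c,l,[(round(d['conf'],2),np.round(d['point'],4).tolist()) for d in vision.pinpoint(l,c)])
    return r
def proj(r,P):
    R=cv2.Rodrigues(np.array(r['rvec']))[0]; p=np.atleast_2d(P)@R.T+np.ravel(r['tvec'])
    u=p[:,:2]/p[:,2:]; u=u*(1+r['k1']*(u**2).sum(1,keepdims=True)); K=r['mtx']
    return np.c_[u[:,0]*K[0,0]+K[0,2],u[:,1]*K[1,1]+K[1,2]]
E
python3 - <<'E'
from h import *
grasp(); st()
env.movep([0.46,-0.27,0.30],ori(0.38)); st()
r=look('wrist','w1')
C=np.array([0.521,-0.251]);y=0.38;c,s=np.cos(y),np.sin(y)
pts=[[*(C+[c*a-s*b,s*a+c*b]),.055] for a,b in [(-.065,-.065),(-.065,.065),(.065,.065),(.065,-.065)]]+[[*C,.098],[*(C-.048*np.array([c,s])),.095]]
im=r['image'].copy()
for u in proj(r,np.array(pts)): print(u.round()); cv2.circle(im,(int(u[0]),int(u[1])),3,(0,255,0),-1)
cv2.imwrite('pics/w1o.png',im); st()
E
```

```text
1.37 [ 0.1232 -0.536   0.2313] F [-0.42 -0.44 -0.01] -0.0
 2.97 [ 0.4588 -0.2719  0.2996] F [ 0.43  0.2  -0.29] -0.01
wrist stop_station [(0.64, [0.3266, -0.4675, 0.0007]), (0.62, [0.4806, -0.2684, 0.0969]), (0.58, [0.5258, -0.2455, -0.0005])]
wrist stop_top [(0.92, [0.5946, -0.4682, 0.0997]), (0.88, [0.5228, -0.253, 0.0979])]
wrist stop_tab [(0.76, [0.4817, -0.2691, 0.097]), (0.7, [0.5455, -0.467, 0.0901]), (0.61, [0.2782, -0.4801, 0.0949])]
[392. 194.]
[252. 195.]
[245.  44.]
[398.  44.]
[322. 123.]
[322. 183.]
 3.17 [ 0.4593 -0.2712  0.2998] F [-0.4   0.55 -0.05] 0.0
```

View pics/w1o.png

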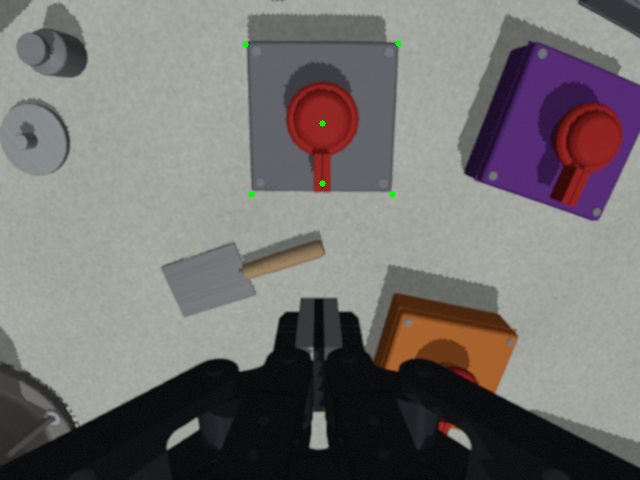

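The overlay fits: yaw 0.38 is right, and the station is about 3 mm farther along the tool's x. The overlay shows the crown at px (322,118) and the tab end at (322,188). The spatula and weight are clear of it. Now the press.

Run:
```python
from h import *
C=[0.5232,-0.2502]; o=ori(0.38)
env.movep([*C,0.15],o); b=st('above')['force']
env.move_l([*C,0.104],o,v=0.08); st()
z=0.100
while z>0.080:
    env.move_l([*C,z],o,v=0.05); s=st(f'{z:.4f}')
    if s['force'][2]-b[2]>14: break
    z-=0.0015
env.move_l([*C,0.15],o,v=0.1); env.sleep(0.3); st('up')
env.movep([0.46,-0.275,0.25],o)
look('wrist','w2'); st()
r=vision.read_camera('scene'); cv2.imwrite('pics/s2.png',cv2.resize(r['image'][180:340,120:330],None,fx=3,fy=3))
```

```text
above 3.87 [ 0.5236 -0.2512  0.1511] F [-0.35  0.21 -0.03] 0.0
 4.59 [ 0.5236 -0.2504  0.1044] F [0.2  0.2  0.32] 0.0
0.1000 4.84 [ 0.5232 -0.2502  0.1001] F [-0.47 -0.07  0.14] -0.0
0.0985 5.09 [ 0.5232 -0.2502  0.0985] F [ 0.5  -0.48 -0.76] -0.0
0.0970 5.34 [ 0.5235 -0.2503  0.0974] F [0.17 0.6  2.29] 0.0
0.0955 5.59 [ 0.5234 -0.2503  0.0958] F [-0.1   0.32  3.7 ] 0.0
0.0940 5.84 [ 0.5234 -0.2503  0.0941] F [-0.52  0.45  2.82] 0.0
0.0925 6.09 [ 0.5234 -0.2503  0.0925] F [-0.35  0.2   3.01] 0.0
0.0910 6.34 [ 0.5234 -0.2502  0.091 ] F [ 0.02 -0.56  3.33] -0.0
0.0895 6.59 [ 0.5234 -0.2503  0.0896] F [ 0.77 -0.5   4.88] -0.0
0.0880 6.84 [ 0.5234 -0.2503  0.0881] F [0.62 0.6  4.76] -0.0
0.0865 7.09 [ 0.5237 -0.2504  0.0878] F [-1.47  0.18  9.47] 0.0
0.0850 7.34 [ 0.5241 -0.2506  0.0877] F [-2.67  0.57 15.72] 0.0
up 8.44 [ 0.5229 -0.2501  0.1494] F [ 0.13 -0.8  -0.46] 0.0
wrist stop_station [(0.97, [0.3291, -0.4664, 0.0033]), (0.91, [0.5208, -0.2481, 0.0017]), (0.82, [0.5931, -0.4608, -0.0003])]
wrist stop_top [(0.91, [0.3272, -0.4697, 0.0994]), (0.87, [0.595, -0.4664, 0.0963]), (0.69, [0.5224, -0.2503, 0.0884])]
wrist stop_tab [(0.93, [0.4829, -0.2695, 0.0867]), (0.66, [0.5478, -0.4643, 0.0914])]
 9.19 [ 0.4599 -0.274   0.2484] F [ 0.8   0.58 -0.06] -0.0
```

View pics/w2.png

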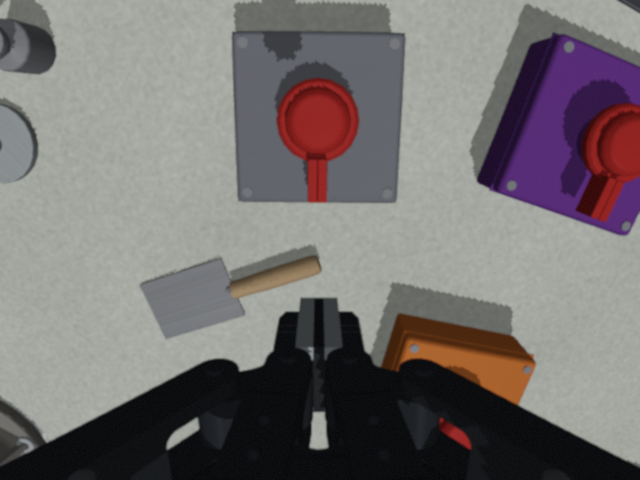

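View pics/s2.png

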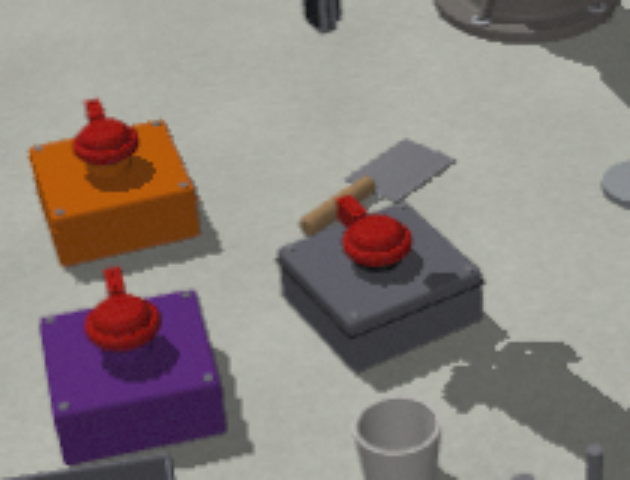

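The wrist network puts the crown at z 0.088, and the arm has been clear of it since it lifted away, so the button is latched by itself. Next I come down on the tab's counter-clockwise side (image right, toward the purple box), feel for contact, then swing about the axis.

```bash
cat >> h.py <<'E'
C=np.array([0.5232,-0.2502]); Y=0.38
def pose(phi,d,z,rad=0.050):
    th=np.pi+Y-phi; e=np.array([np.cos(th),np.sin(th)]); t=np.array([-e[1],e[0]])
    return [*(C+rad*e+d*t),z],ori(Y-phi),t
E
python3 - <<'E'
from h import *
p,o,t=pose(0,.055,.13); env.movep(p,o); b=st('over')['force']
env.move_l(pose(0,.055,.072)[0],o,v=0.1); st('down')
d=.034; env.move_l(pose(0,d,.072)[0],o,v=0.1)
while d>.008:
    f=np.mean([sensors.sense()['force'][:2]@t for _ in range(3)]); print(round(d,4),f.round(2),end=' | ')
    if f>1.3: break
    d-=.0015; env.move_l(pose(0,d,.072)[0],o,v=0.05)
st('contact?'); print('d',d)
E
```

```text
over 9.83 [ 0.4975 -0.3192  0.1302] F [1.01 0.42 0.13] -0.0
down 10.57 [ 0.4979 -0.3201  0.073 ] F [-0.65 -0.03 -0.48] -0.0
0.034 -0.0 | 0.0325 0.86 | 0.031 0.23 | 0.0295 -0.32 | 0.028 0.67 | 0.0265 0.03 | 0.025 -0.07 | 0.0235 0.56 | 0.022 -0.3 | 0.0205 -1.08 | 0.019 -0.15 | 0.0175 0.83 | 0.016 0.28 | 0.0145 1.18 | 0.013 0.64 | 0.0115 0.84 | 0.01 -0.42 | 0.0085 1.23 | contact? 15.43 [ 0.4795 -0.275   0.072 ] F [-0.49 -1.44 -0.23] 0.0
d 0.006999999999999989
```

Run:
```python
from h import *
look('wrist','w3')
r=vision.read_camera('scene'); cv2.imwrite('pics/s3.png',cv2.resize(r['image'][180:340,120:330],None,fx=3,fy=3))
F=[]
for i in range(10): env.sleep(.02); F.append(sensors.sense()['force'])
print(np.mean(F,0), np.mean(F,0)[:2]@pose(0,0,0)[2]); st()
```

```text
wrist stop_station [(0.67, [0.5248, -0.2463, 0.0011])]
wrist stop_top [(0.6, [0.5259, -0.2511, 0.0877])]
wrist stop_tab [(0.74, [0.4752, -0.2521, 0.0875])]
[ 0.28669626 -0.8879606  -0.44233446] 0.9309591203800943
 15.84 [ 0.4794 -0.2752  0.072 ] F [ 1.27 -2.14  0.75] -0.0
```

View pics/w3.png

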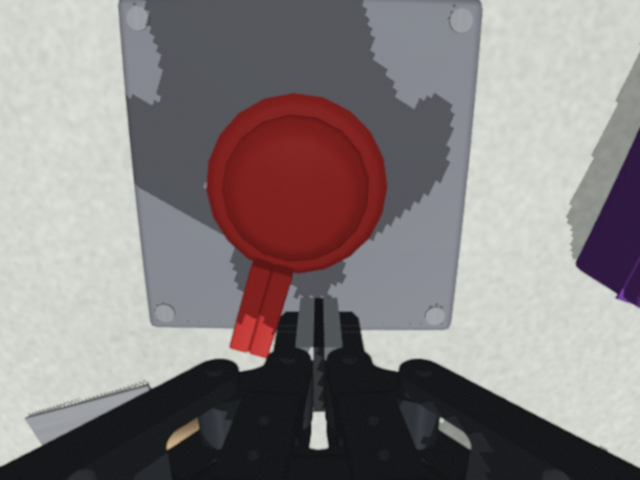

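View pics/s3.png

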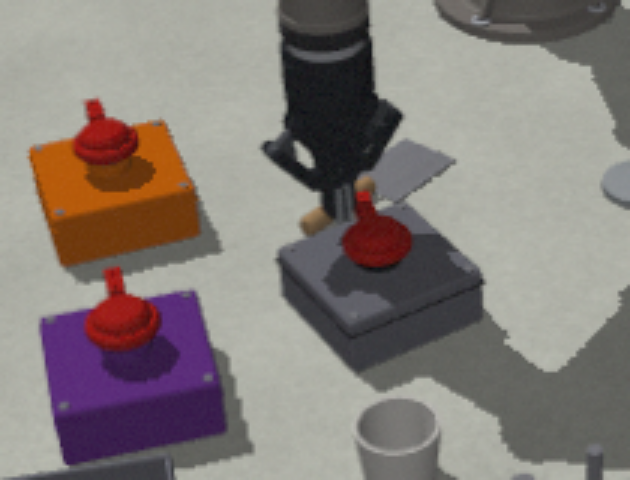

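The tab has already turned by about 0.3 rad, pushed by the finger's left side, which sits at tab px (265,315). The button is still in, with the crown at z 0.088. I continue the swing about the axis.

Run:
```python
from h import *
for phi in [.33,.40,.46,.52,.57,.62]:
    p,o,t=pose(phi,.0215,.072); env.move_l(p,o,v=0.05)
    f=np.mean([sensors.sense()['force'] for _ in range(4)],0); print(phi,f.round(2),(f[:2]@t).round(2))
env.sleep(.25)
look('wrist','w4'); st()
r=vision.read_camera('scene'); cv2.imwrite('pics/s4.png',cv2.resize(r['image'][180:340,120:330],None,fx=3,fy=3))
```

```text
0.33 [ 0.57 -0.28  0.3 ] 0.31
0.4 [-0.56 -2.23 -0.03] 2.24
0.46 [ 0.5  -1.91 -0.1 ] 1.86
0.52 [-0.56 -1.64  1.28] 1.7
0.57 [-0.67 -1.45  1.58] 1.55
0.62 [-0.48 -2.19  0.38] 2.25
wrist stop_station [(0.77, [0.5255, -0.25, -0.0006])]
wrist stop_top [(0.84, [0.5264, -0.2535, 0.0945])]
wrist stop_tab [(0.96, [0.4764, -0.2424, 0.0935])]
 18.02 [ 0.4695 -0.2593  0.072 ] F [-0.37 -0.29  1.68] 0.0
```

View pics/w4.png

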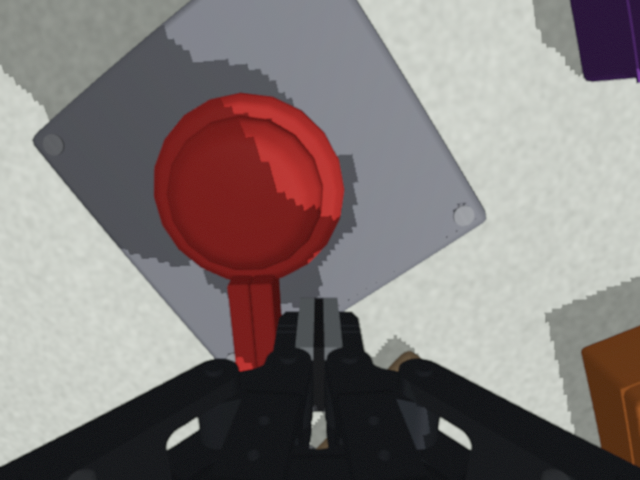

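View pics/s4.png

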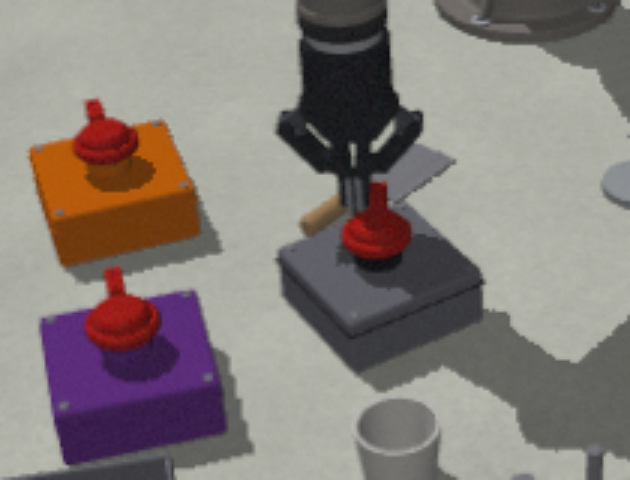

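The scene view shows the button has sprung out: the black stem is visible under the rim at px (380,262), and crown z is about 0.095. I draw back counter-clockwise, then go up and check.

Run:
```python
from h import *
p,o,t=pose(.62,.075,.072); env.move_l(p,o,v=0.15); st()
p[2]=.2; env.move_l(p,o,v=0.2)
env.movep([0.44,-0.29,0.27],ori(.38)); env.sleep(.3)
look('wrist','w5'); st()
look('side','d5')
r=vision.read_camera('scene'); cv2.imwrite('pics/s5.png',cv2.resize(r['image'][180:340,120:330],None,fx=3,fy=3))
for l in ['weight','spatula','platen']: print(l,[(d['conf'],np.round(d['point'],3)) for d in vision.pinpoint(l,'scene')][:1])
```

```text
18.58 [ 0.457  -0.31    0.0717] F [-0.25  0.05 -0.33] 0.01
wrist stop_station [(0.83, [0.5269, -0.2502, 0.0003]), (0.64, [0.5969, -0.4657, 0.0031]), (0.64, [0.3313, -0.4668, -0.0004])]
wrist stop_top [(0.82, [0.5952, -0.4644, 0.0996]), (0.57, [0.5224, -0.2515, 0.0977]), (0.17, [0.4933, 0.0072, 0.0003])]
wrist stop_tab [(0.94, [0.5466, -0.4654, 0.0941]), (0.94, [0.2766, -0.4784, 0.0944])]
 20.49 [ 0.44   -0.29    0.2698] F [-0.29  0.13  0.14] -0.0
side stop_station [(0.94, [0.5203, -0.2519, -0.0005]), (0.74, [0.5944, -0.468, -0.0058]), (0.61, [0.3253, -0.4666, 0.0022])]
side stop_top [(0.55, [0.5233, -0.2499, 0.0981]), (0.51, [0.5962, -0.4639, 0.0965])]
side stop_tab [(0.95, [0.4765, -0.2711, 0.0919]), (0.9, [0.2788, -0.4762, 0.0942]), (0.63, [0.7624, 0.0511, 0.0026]), (0.62, [0.5494, -0.4713, 0.0942])]
weight [(0.56, array([0.49 , 0.01 , 0.001]))]
spatula [(0.8, array([ 0.34 , -0.229,  0.002]))]
platen [(0.66, array([0.399, 0.024, 0.002]))]
```

View pics/w5.png

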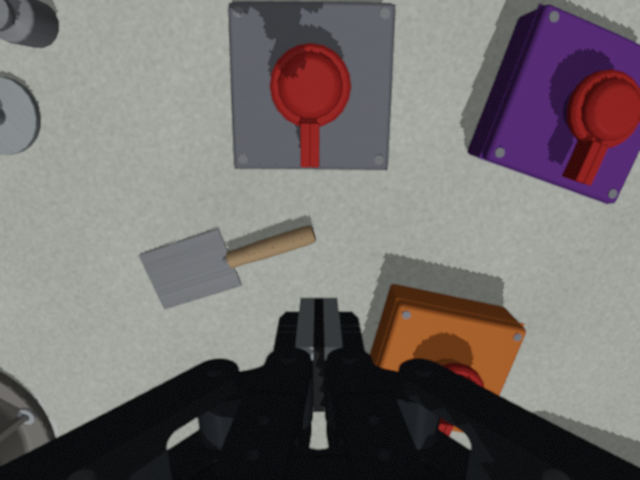

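View pics/s5.png

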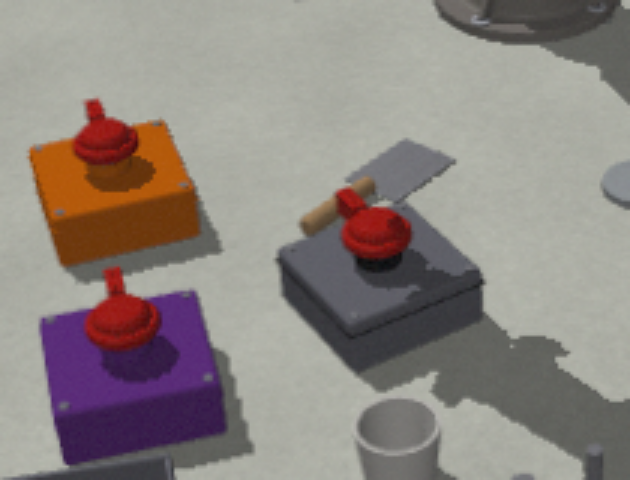

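The button is out, with the crown at z 0.098. The tab is back in line with the box, at px (310,145). Nothing else has moved, so I hand it in.

```bash
python3 -c "
from h import *
job.finish_job(); st()"
```

```text
the job is handed in; nothing more can be done
the job is handed in; nothing more can be done
```

I tested the grey stop station at about (0.523, -0.250), turned 0.38 rad, and handed the job in at about 21 s on the robot's clock.

- **Latch:** I pushed the crown down with the shut fingertips until it stopped, at about 16 N. With the finger away, the network put the crown at z 0.088 m, against 0.098 m out, so it stayed in.
- **Release:** I pushed the tab clockwise from its counter-clockwise side only, with about 2 N, to about 0.6 rad. The button was still in at about 0.3 rad and had sprung up by the end of the swing.
- **Final check:** the side and wrist cameras put the crown at z 0.098 m and the tab is back in line with the box. The robot is clear, and the weight is within 2 mm of where it started. The spatula and platen look unmoved, and I never went near the other box.

**What disagreed:**
- Force noise of about 1 N hid the first contact with the tab, so the feel-in had already turned it to about 0.3 rad before I saw it in a picture. This was harmless.
- With the finger still against the tab, the crown read about 0.0945 m, and it read the full 0.098 m only after I drew away.
- In the last wrist picture the network missed the tab, but the side camera and the picture itself confirm it.

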